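Draw the long spatula out of the sketch box

TASK

Lift the blue tube caddy off the sketch box by its wooden bar, keep it upright, set it down gently in the middle of the cork mat and let go of it. Then take the long red-handled spatula by its handle, tilt it and draw it out slantwise through the opening of the box, and finish still holding it in the gripper, motionless in the air over the box or just beside it, every part of it at least 5 cm above the top of the box and touching nothing else. Leave the fixed box, the bottle, the pot, the mug, the jar and the loose tubes as they stand.

Things in the scene. Friction and masses are not known exactly. Their poses are not given: they have to be found in the camera images.
- sketch_box: fixed wooden box, outside 170 (x) by 360 (y, its long axis), 86 high; origin under its centre. Walls 10 thick, inner floor 6 above the table, inside 150 by 340. A fixed palette board with paint dabs (underside 80, top 86 above the table, flush with the walls) roofs it from its -y end to y = +5. Its one opening is in the top at the +y end
- opening (a point): centre of the opening, 150 (x) by 165 (y: from 5 to 170 in the box's frame), level with the top of the box, 86 above the table; axes as the box
- caddy: loose blue tray of paint tubes with a round wooden carrying bar, about 0.35 kg, bridging the opening at the start, standing on the box's side walls; 180 (x) by 80 (y), tray 36 high, end posts 100 high; origin at the centre of its underside
- caddy_foot (a point): centre of the caddy's underside (same as the caddy's origin), axes as the caddy
- caddy_bar (a point): centre of the caddy's carrying bar: round, 14 thick, 160 long between the end posts, runs along x, 88 above the caddy's underside (52 of free space below its centre line down to the tray's walls)
- mat_top (a point): centre of the top of the cork mat, fixed, 240 (x) by 180 (y), 5 thick, lying on the table
- spatula: loose red-handled steel spatula on the box's inner floor, blade under the palette board; 280 long, about 0.14 kg; y runs from blade to butt; origin on its underside below the grip point. Handle 20 wide (x), 22 high, 150 long; thin cranked neck 8 thick; blade 40 wide, 75 long, 4 thick, flush with the underside
- spatula_grip (a point): grip point: centre of the handle's cross-section (11 above the underside), 90 from the butt and 190 from the blade's tip, centre of mass about 14 from it towards the blade; axes as the spatula
- spatula_tip (a point): end of the blade (2 above the underside), 190 from the grip point towards -y
- spatula_butt (a point): butt end of the handle (11 above the underside), 90 from the grip point towards +y
- medium_bottle: amber glass bottle with white cap, 54 across, 150 high; origin under its centre (bystander)
- brush_pot: white pot of brushes, 76 across, pot 100 high, brushes up to 210; origin under its centre (bystander)
- tube_blue: blue paint tube lying flat, 100 long, 34 wide, 22 high; origin under its centre, x along it (bystander)
- tube_white: white paint tube lying flat, 100 long, 34 wide, 22 high; origin under its centre, x along it (bystander)
- water_mug: blue ceramic mug, 80 across, 90 high, with an ear at its +y; origin under its centre (bystander)
- primer_jar: white plastic jar with black cap, 76 across, 85 high; origin under its centre (bystander)

How it is judged:
By the outcome, as a careful person would: the job done as asked, in the order asked, and still so for the second after the job is handed in, while the arm keeps its last pose, push and grip.
It also fails if it takes over 59 s, if anything falls off the work surface, if the arm or the gripper's body presses on something with over 40 N, if the wrist force passes 120 N, or if a joint passes its speed limit or range.

ROBOT

A 6-joint arm with a two-finger parallel gripper is mounted at the origin on the work surface. World frame = base frame: x ahead of the robot, y to its left, z up, the work surface at z = 0. Lengths are in mm, angles in rad, forces in N, time in s.
With the tool pointing down it reaches from about 350 to 775 mm from the base axis. Payload 7.3 kg.
Tool frame: the origin (TCP) lies on the front face of the gripper's body, between the roots of the fingers; the fingertips stand 66 mm ahead of it and the grasp point (between the pads) lies 47 mm ahead of it (bot.tcp_to_grasp is the z of the grasp point in the tool frame, in mm); z points along the fingers, y is the direction in which the jaws open and shut (so a half turn about z gives the same grasp; the last joint's range is limited). The gripper opens to 92 mm and grips with 3 to 60 N. Pads are 19 mm wide; open, the fingers measure 130 mm over their backs; the gripper's body (75 mm by 190 mm) begins 47 mm behind the grasp point.
Start: joints at [1.09, 0.342, 1.524, -0, 1.275, -0.146], TCP at [172.488, 495.869, 292.241] pointing down, gripper open.
Joint ranges: [-2.53, 2.53], [-0.77, 2.02], [0.04, 2.7], [-1, 4.14], [0.28, 2.66], [-3.11, 3.11]. Speed limits (rad/s): [2.57, 2.57, 3.14, 3.14, 3.14, 3.14].

INTERFACE

Orientations are given as [roll, pitch, yaw] about the fixed x, y, z axes, in that order (R = Rz(yaw) Ry(pitch) Rx(roll)).
In Python, from plant import bot gives the robot as it stands.
- The arm moves only by the tool carry_out, never from a script. Its argument "deltas" is a list that holds one entry, the list of rows, each a list of 4 numbers: the shift along the tool's x, y, z in mm, then the turn about the tool's z in units of 5 degrees (1.0 is 5 degrees). A call has 1 to 20 rows; each row is the pose to reach, as a shift and turn from the pose commanded when the call began, along the tool's axes at that moment; what a row does not reach only later rows make up. A row lasts 1/10 s, in which the tool goes at most 50 mm and 8.59 degrees, less where a joint would pass 70% of its speed; a pose out of reach is approached as far as the arm can. A call with a gripper value outside its range is refused whole. "fingers" is the finger opening in mm, from 0 to 91.8, set as the call begins (left out, the last holds). The fingers move at their own pace and stop on an object; the grip force is fixed at half the most. Time passes only in rows, so rows that repeat a pose let the fingers close. It gives the time, the measured TCP pose, the force and the opening at its end, in the units of the state.
- bot.get_obs(): the state, without advancing time (a new reading comes with each control period).
- bot.capture(name): name is "side" or "top" or "wrist"; returns (picture, depth): 400x640x3 uint8, blue, green, red; 400x640 float32, mm along the optical axis (not along the pixel's ray), 0 where there is no reading.
- bot.camera_model(name): a dict with "K" (3x3 intrinsics, pixels), "camera_from_world" (4x4, takes a point from world to camera coordinates). Camera axes: x right, y down, z forward; pixel columns grow to the right and rows downward; lengths in mm; the calibration is good to about 2 mm. A picture is of the moment at which its call begins: read the wrist's pose just before it. camera_model takes no time and is no camera call; for the wrist camera it gives the pose at the moment of the call.
- bot.close_job(): hands the job in, once; it reports no verdict.
The state is a dict: "time": time; "joint_positions": joint angles; "dq": joint speeds; "tau": joint torques, N m; "tool_pos": TCP position; "tcp_rot": TCP orientation; "contact_force": force on the tool from outside, world axes, zero at the start; "moment": the same for the moment, N m; "grip_width": finger opening in mm.
Only numpy, scipy, OpenCV 4.12 (cv2) and the standard library are available. Lean on these libraries where they do the work, as an engineer would, in place of code of your own. Each camera call takes 0.05 s, during which the arm holds its last target. There are 200 camera calls.

## Working session

There is one attempt and no reset: what is moved stays moved. The work goes in short steps, Python scripts to look and compute and a tool call to move; the robot and the scene stay as the last step left them, time stands still between calls to the robot, and variables do not carry over. Pictures are saved under pics/ and viewed, about 8 in all and at most 12, crops included, and the job is handed in when it is done.

Besides the shell and the picture viewer there is one more tool, called after "Emit:" as name(argument=value, ...) on one line, values as JSON. carry_out: Moves the arm, as the interface text tells. Its arguments: {"type":"object","properties":{"deltas":{"type":"array","items":{"type":"array","items":{"type":"array","items":{"type":"number"}}}},"fingers":{"type":"number"}},"required":["deltas"]}

```bash
ls; mkdir -p pics
cat > h.py <<'E'
import numpy as np, cv2
from plant import bot
def snap(n,f):
    m=bot.camera_model(n); p,d=bot.capture(n); cv2.imwrite(f'pics/{f}.png',p); np.savez(f'{f}.npz',p=p,d=d,K=m['K'],T=m['camera_from_world']); return p,d,np.array(m['K']),np.array(m['camera_from_world'])
def world(d,K,T):
    v,u=np.mgrid[:d.shape[0],:d.shape[1]]
    c=np.stack([(u-K[0,2])/K[0,0]*d,(v-K[1,2])/K[1,1]*d,d,np.ones_like(d)],-1)
    return (c@np.linalg.inv(T).T)[...,:3]
def onplane(u,v,z,K,T):
    Ti=np.linalg.inv(T); r=Ti[:3,:3]@[(u-K[0,2])/K[0,0],(v-K[1,2])/K[1,1],1]; o=Ti[:3,3]
    return o+r*(z-o[2])/r[2]
E
python3 - <<'E'
from h import *
a=snap('top','top0'); b=snap('side','side0')
cv2.imwrite('pics/both.png',cv2.resize(np.vstack([a[0],b[0]]),(480,600)))
for s in(a,b): print(np.linalg.inv(s[3])[:3].round(2).tolist(),s[2][0,0])
print(bot.get_obs())
E
```

```text
pics
[[-0.03, -1.0, 0.07, 454.42], [-1.0, 0.03, -0.0, -39.49], [0.0, -0.08, -1.0, 1396.78]] 491.9450970210422
[[0.69, -0.55, 0.48, -176.32], [-0.72, -0.53, 0.45, -733.39], [0.01, -0.65, -0.76, 1287.98]] 518.5809126945517
{'time': 0.1, 'joint_positions': array([ 1.09002038e+00,  3.42594181e-01,  1.52490180e+00,  2.46811794e-05,
        1.27536940e+00, -1.46006564e-01]), 'dq': array([ 0.00014492, -0.00221205, -0.0006483 ,  0.00052451, -0.00028891,
        0.00222256]), 'tau': array([ 2.59015542e-03, -4.32007527e+01, -2.44696587e+01,  7.20980228e-02,
        5.26655058e-02, -8.76867671e-05]), 'tool_pos': array([172.34379884, 495.62906967, 291.65182294]), 'tcp_rot': array([-3.14033690e+00, -2.08518886e-04,  2.80681593e+00]), 'contact_force': array([-0.44554463, -0.06715081, -0.59753372]), 'moment': array([-0.014346  , -0.0116389 ,  0.04976505]), 'grip_width': 92.05023171577601}
```

View pics/top0.png

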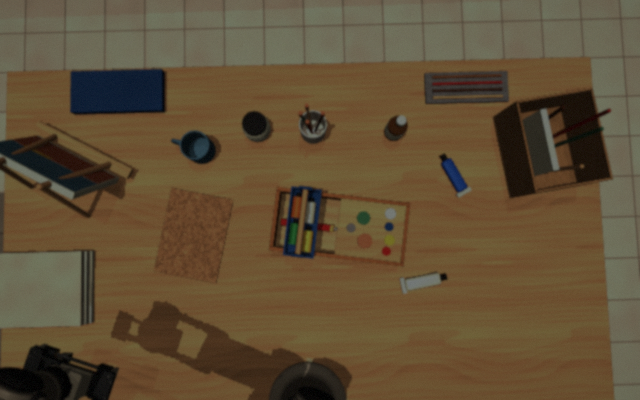

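View pics/side0.png

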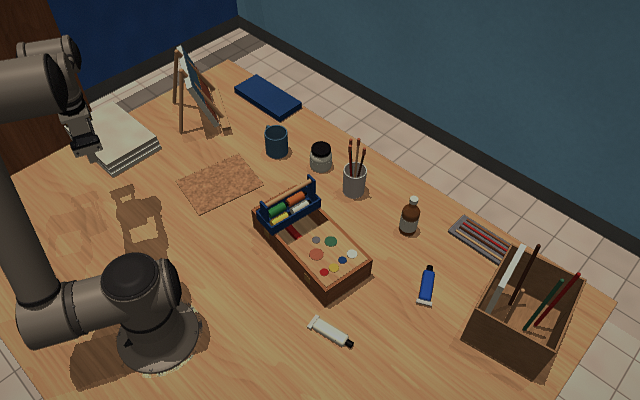

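Run:
```python
from h import *
s=np.load('top0.npz'); p,d,K,T=[s[k] for k in 'pdKT']
W=world(d,K,T); hsv=cv2.cvtColor(p,cv2.COLOR_BGR2HSV)
def rect(m,n):
    q=W[m][:,:2].astype(np.float32); r=cv2.minAreaRect(q); print(n,m.sum(),np.round(r[0],1),np.round(r[1],1),round(r[2],1),'medz',np.median(W[m][:,2]).round(1)); return r
reg=np.zeros(d.shape,bool); reg[175:280,255:420]=1
z=W[...,2]
r=rect(cv2.morphologyEx((reg&(abs(z-86)<8)).astype(np.uint8),cv2.MORPH_OPEN,np.ones((2,2)))>0,'boxtop')
rect(reg&(z>175),'bar/posts')
rect(reg&(z>100)&(z<195),'caddy')
print('max z',z[reg].max())
# mat
reg2=np.zeros(d.shape,bool); reg2[180:290,145:240]=1
print('tbl z',np.median(z[300:330,300:400]), 'mat z',np.median(z[220:250,180:210]))
for c,n in(((235,235),'a'),((195,235),'mat'),((250,280),'tbl')): print(n,hsv[c[1]-3:c[1]+4,c[0]-3:c[0]+4].reshape(-1,3).mean(0))
b=p.astype(int)
big=cv2.resize(p[170:290,140:430],None,fx=2.7,fy=2.7,interpolation=cv2.INTER_CUBIC)
cv2.imwrite('pics/crop.png',cv2.convertScaleAbs(big,alpha=1.6))
```

```text
boxtop 5151 [ 473.5 -103.5] [381.8 178.4] 81.7 medz 86.2
bar/posts 515 [487.2 -12.7] [ 62.7 176.1] 81.3 medz 181.5
caddy 1715 [489.5   2.3] [ 80.  179.9] 81.7 medz 119.7
max z 1396.778078104564
tbl z 0.3404153838309867 mat z 6.155660223619293
a [ 16.89795918 138.91836735 110.36734694]
mat [ 13.10204082 152.91836735  99.30612245]
tbl [ 18.24489796 134.81632653 110.34693878]
```

View pics/crop.png

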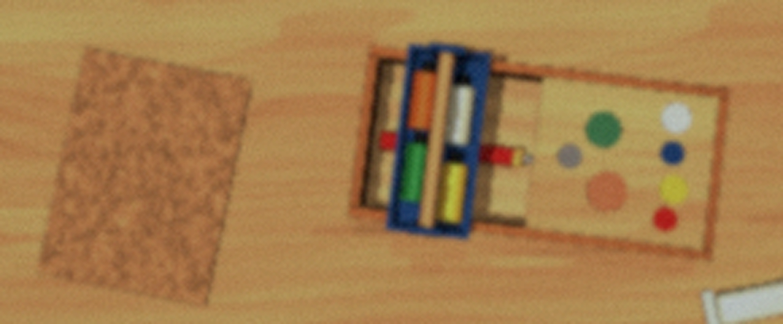

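Run:
```python
from h import *
s=np.load('top0.npz'); p,d,K,T=[s[k] for k in 'pdKT']
f=lambda pts,z:np.array([onplane(x/2.7+140-.3,y/2.7+170-.3,z,K,T)[:2] for x,y in pts])
def quad(n,pts,z):
    q=f(pts,z); c=q.mean(0); e1=(q[0]+q[3]-q[1]-q[2])/2; e2=(q[0]+q[1]-q[2]-q[3])/2
    print(n,c.round(1),'len',np.linalg.norm(e1).round(1),np.linalg.norm(e2).round(1),'yaw e1(+y)',np.degrees(np.arctan2(-e1[0],e1[1])).round(2),'e2(+x)',np.degrees(np.arctan2(e2[1],e2[0])).round(2))
quad('mat',[(83,47),(252,80),(207,303),(40,270)],5)
quad('box',[(370,47),(727,88),(709,258),(350,215)],86)
q=f([(446,52),(428,225)],86+88); print('bar',q.round(1),q.mean(0).round(1),np.linalg.norm(q[0]-q[1]),np.degrees(np.arctan2(*(q[0]-q[1])[::-1])))
q=f([(381,141),(520,157)],22); print('spat butt?,handle end',q.round(1),np.linalg.norm(q[0]-q[1]))
W=world(d,K,T);r=W[175:265,275:335]; m=(r[...,2]>168)&(r[...,2]<185); print('bar depth',np.median(r[m],0))
# bystanders
```

```text
mat [464.9 312.1] len 179.5 236.0 yaw e1(+y) -12.54 e2(+x) -11.63
box [476.6 -95.9] len 355.1 167.4 yaw e1(+y) -8.18 e2(+x) -8.1
bar [[569.2  -9. ]
 [410.6  11.3]] [489.9   1.1] 159.848408981985 -7.290799848482651
spat butt?,handle end [[492.8  64.2]
 [472.6 -79. ]] 144.65098668069152
bar depth [488.10812359   2.06154758 179.87550856]
```

Emit:
carry_out(deltas=[[[-10,-8,0,0],[-35,-27,0,-0.2],[-70,-55,0,-0.4],[-105,-82,0,-0.6],[-140,-110,0,-0.8],[-175,-137,0,-1],[-210,-165,0,-1.2],[-245,-192,0,-1.4],[-280,-220,0,-1.6],[-315,-247,0,-1.8],[-350,-275,0,-2],[-385,-302,0,-2.2],[-420,-329,0,-2.2],[-445,-349,0,-2.2],[-458,-359,0,-2.2],[-462,-362,0,-2.2],[-462,-362,0,-2.2],[-462,-362,0,-2.2]]], fingers=60)

```text
time: 1.9
tool_pos: [489.1, 3.2, 292.2]
tcp_rot: [3.141, -0.001, 3.0]
contact_force: [-0.0, 0.8, -0.3]
grip_width: 59.9
```

```bash
cat >> h.py <<'E'
def need(x,y,z,yaw=None):
    o=bot.get_obs(); R=__import__('scipy.spatial.transform',fromlist=['x']).Rotation.from_euler('xyz',o['tcp_rot']).as_matrix()
    print('tool',o['tool_pos'].round(1),'yaw',np.degrees(o['tcp_rot'][2]).round(2),'F',o['contact_force'].round(1),'w',o['grip_width'].round(1),'t',round(o['time'],2))
    print('shift',(R.T@(np.array([x,y,z])-o['tool_pos'])).round(1), '' if yaw is None else 'turn %.2f'%(-(yaw-np.degrees(o['tcp_rot'][2]))/5))
E
python3 - <<'E'
from h import *
p,d,K,T=snap('wrist','w1'); W=world(d,K,T); cv2.imwrite('pics/w1b.png',cv2.convertScaleAbs(p,alpha=1.5))
need(489,1.5,221,172)
m=(W[...,2]>168)&(W[...,2]<183)&(np.hypot(W[...,0]-489,W[...,1]-2)<75)
q=W[m]; print(m.sum(),np.median(q,0),q.min(0),q.max(0), cv2.minAreaRect(q[:,:2].astype(np.float32)))
E
```

```text
Traceback (most recent call last):
  File "h.py", line 14, in need
    print('tool',o['tool_pos'].round(1),'yaw',np.degrees(o['tcp_rot'][2]).round(2),'F',o['contact_force'].round(1),'w',o['grip_width'].round(1),'t',round(o['time'],2))
                                                                                                                       ^^^^^^^^^^^^^^^^^^^^^
AttributeError: 'float' object has no attribute 'round'
```

View pics/w1b.png

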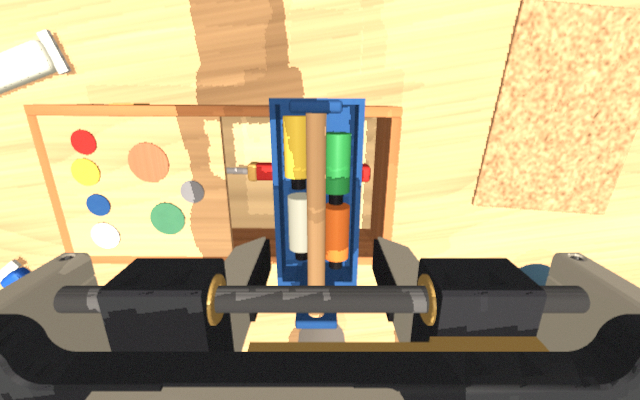

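```bash
sed -i "s/o\['grip_width'\].round(1)/round(float(o['grip_width']),1)/" h.py
python3 - <<'E'
from h import *
need(489,1.5,221,172)
s=np.load('w1.npz'); p,d,K,T=[s[k] for k in 'pdKT']; W=world(d,K,T)
q=W[115:270,296:340].reshape(-1,3); q=q[(q[:,2]>168)&(q[:,2]<186)]
print(len(q),np.median(q,0).round(1),cv2.minAreaRect(q[:,:2].astype(np.float32)), cv2.fitLine(q[:,:2].astype(np.float32),cv2.DIST_HUBER,0,.01,.01).ravel())
f=lambda u,v,z:onplane(u,v,z,K,T).round(1)
print('box corners',f(27,106,86),f(400,108,86),f(224,117,86),f(229,258,86))
print('wall inner +y',f(375,117,86),f(387,230,86))
print('spat',f(248,172,20),f(369,174,20),f(228,171,12))
for u,v in((258,172),(365,173),(240,171),(210,200)): print(W[v-1:v+2,u-1:u+2].reshape(-1,3).mean(0).round(1))
E
```

```text
tool [489.2   3.4 292.3] yaw 171.91 F [ 0.5  1.2 -0.1] w 59.8 t 1.95
shift [-0.1 -1.9 71.3] turn -0.02
2967 [462.8   2.2 179.8] ((470.3323059082031, 1.1767244338989258), (14.01335334777832, 116.66629791259766), 81.705810546875) [ 9.8936713e-01 -1.4543974e-01  4.6462094e+02  2.1741500e+00]
box corners [ 369.4 -261.2   86. ] [421.   87.8  86. ] [405.5 -79.4  86. ] [ 553.9 -110.2   86. ]
wall inner +y [425.9  63.6  86. ] [545.   66.3  86. ]
spat [473.7 -86.4  20. ] [497.4  61.4  20. ] [ 470.3 -113.3   12. ]
[473.9 -72.3  27.8]
[493.4  55.6  28. ]
[463.8 -83.8  60.7]
[ 485.  -114.1   85.4]
```

Emit:
carry_out(deltas=[[[0,-1,8,0],[0,-2,22,0],[0,-3,36,0],[0,-3,50,0],[0,-3,62,0],[0,-3,69,0],[0,-3,71,0],[0,-3,71,0]]])

```text
time: 2.75
tool_pos: [489.4, -0.5, 221.2]
tcp_rot: [3.141, -0.0, 2.999]
contact_force: [0.5, -0.5, -0.5]
grip_width: 59.9
```

Emit:
carry_out(deltas=[[[0,0,0,0],[0,0,0,0],[0,0,0,0],[0,0,0,0],[0,0,0,0],[0,0,0,0],[0,0,0,0],[0,0,0,0]]], fingers=0)

```text
time: 3.55
tool_pos: [489.5, -0.9, 221.2]
tcp_rot: [-3.141, 0.0, 2.999]
contact_force: [0.3, -1.6, 0.8]
grip_width: 13.0
```

Emit:
carry_out(deltas=[[[0,0,-1,0],[0,0,-4,0],[0,0,-10,0],[0,0,-20,0],[0,0,-32,0],[0,0,-44,0],[0,0,-54,0],[0,0,-59,0],[0,0,-60,0],[0,0,-60,0],[0,0,-60,0]]])

```text
time: 4.65
tool_pos: [489.2, -0.8, 280.7]
tcp_rot: [3.141, -0.001, 2.999]
contact_force: [0.9, 0.3, -3.7]
grip_width: 12.9
```

Emit:
carry_out(deltas=[[[1,5,0,0],[4,18,0,0.1],[9,40,0,0.2],[15,66,0,0.3],[21,93,0,0.4],[27,120,0,0.5],[33,147,0,0.6],[39,174,0,0.7],[45,201,0,0.8],[51,228,0,0.8],[57,255,10,0.8],[62,279,25,0.8],[66,296,42,0.8],[68,304,60,0.8],[68,306,75,0.8],[68,306,85,0.8],[68,306,90,0.8],[68,306,90,0.8],[68,306,90,0.8]]])

```text
time: 6.55
tool_pos: [466.1, 311.7, 191.9]
tcp_rot: [3.141, 0.001, 2.929]
contact_force: [0.8, 0.1, -4.2]
grip_width: 13.2
```

Run:
```python
from h import *
a=snap('top','top1'); p,d,K,T=a; W=world(d,K,T)
b=snap('side','side1'); 
need(465,312,142,168)
c=cv2.resize(p[160:300,130:430],None,fx=2.6,fy=2.6,interpolation=cv2.INTER_CUBIC)
cv2.imwrite('pics/both1.png',cv2.convertScaleAbs(np.vstack([c[:,:640],b[0][140:320,170:490].repeat(1,0) if 0 else cv2.resize(b[0][150:270,140:400],(640,230))]),alpha=1.5))
```

```text
tool [466.2 311.7 192.1] yaw 167.79 F [-0.1 -0.1 -2.8] w 13.1 t 6.65
shift [ 1.2 -0.  50.1] turn -0.04
```

View pics/both1.png

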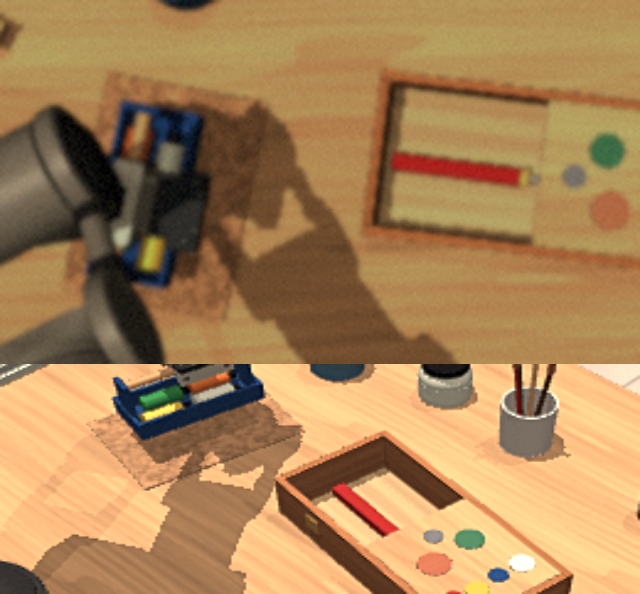

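Emit:
carry_out(deltas=[[[0,0,5,0],[1,0,14,0],[1,0,24,0],[1,0,34,0],[1,0,42,0],[1,0,46,0],[1,0,48,0],[1,0,49,0],[1,0,50,0],[1,0,50.5,0],[1,0,51,0],[1,0,51.5,0],[1,0,51.5,0],[1,0,51.5,0]]])

```text
time: 8.05
tool_pos: [464.9, 312.2, 140.3]
tcp_rot: [3.141, 0.001, 2.929]
contact_force: [-1.3, 0.1, 1.5]
grip_width: 12.9
```

Run:
```python
from h import *
s=np.load('top1.npz'); p,d,K,T=[s[k] for k in 'pdKT']; W=world(d,K,T); hsv=cv2.cvtColor(p,cv2.COLOR_BGR2HSV)
m=((hsv[...,0]<6)|(hsv[...,0]>174))&(hsv[...,1]>170)
m[:, :275]=0; m[:, 345:]=0; m[:200]=0;m[250:]=0
v,u=np.nonzero(m); print(len(u),u.min(),u.max(),v.min(),v.max())
q=np.array([onplane(a,b,28,K,T)[:2] for a,b in zip(u,v)],np.float32); print(cv2.minAreaRect(q)); print('z',np.median(W[m],0))
f=lambda x,y,z:onplane(x/2.6+130-.3,y/2.6+160-.3,z,K,T)
for n,a,z in(('butt',(392,161),20),('hend',(530,178),20),('corner outer far',(382,70),86),('outer near',(364,233),86),('board edge',(548,102),86),('board edge near',(531,242),86)): print(n,f(*a,z).round(1))
need(465,312,140)
```

```text
280 281 328 219 230
((484.0179443359375, -2.09112548828125), (133.1705322265625, 16.49599838256836), 80.92696380615234)
z [483.85424722  -3.36619495  28.56130336]
butt [493.7  65.3  20. ]
hend [471.6 -82.6  20. ]
corner outer far [585.7  68.7  86. ]
outer near [419.2  90.3  86. ]
board edge [ 548.2 -101.2   86. ]
board edge near [405.7 -79.7  86. ]
tool [464.9 312.2 140.3] yaw 167.82 F [-1.3  0.1  1.5] w 12.9 t 8.05
shift [-0.2 -0.1  0.3]
```

Emit:
carry_out(deltas=[[[0,0,0,0],[0,0,0,0],[0,0,0,0],[0,0,0,0],[0,0,0,0]]], fingers=42)

```text
time: 8.55
tool_pos: [464.8, 312.0, 139.7]
tcp_rot: [3.141, 0.0, 2.929]
contact_force: [0.1, -0.2, -0.4]
grip_width: 41.6
```

Emit:
carry_out(deltas=[[[0,0,-3,0],[0,0,-12,0],[0,0,-28,0],[0,0,-48,0],[0,0,-70,0],[0,0,-90,0],[0,0,-104,0],[0,0,-110,0],[0,0,-110,0]]])

```text
time: 9.45
tool_pos: [465.0, 312.1, 250.9]
tcp_rot: [3.14, 0.002, 2.929]
contact_force: [-0.5, -0.6, 1.0]
grip_width: 42.0
```

Emit:
carry_out(deltas=[[[-2,-8,0,0.5],[-6,-24,0,1.5],[-12,-45,0,2.7],[-18,-67,0,3.9],[-24,-90,0,5.1],[-30,-113,0,6.3],[-36,-135,0,7.5],[-42,-158,0,8.7],[-48,-180,0,9.9],[-54,-203,0,11.1],[-60,-225,0,12.3],[-66,-248,0,13.5],[-72,-270,0,14.7],[-78,-292,0,15.9],[-83,-310,0,16.8],[-86,-321,0,17.3],[-86.5,-324,0,17.3],[-86.5,-324,0,17.3],[-86.5,-324,0,17.3]]])

```text
time: 11.35
tool_pos: [480.7, -22.4, 249.5]
tcp_rot: [-3.141, -0.0, 1.42]
contact_force: [-0.0, 0.3, 1.0]
grip_width: 42.1
```

Run:
```python
from h import *
need(481,-23,87,81.3); print(bot.get_obs()['joint_positions'].round(2))
p,d,K,T=snap('wrist','w2'); W=world(d,K,T); cv2.imwrite('pics/w2b.png',cv2.convertScaleAbs(p,alpha=1.2))
t=snap('top','top2'); c=t[0][160:300,130:430]; cv2.imwrite('pics/t2.png',cv2.convertScaleAbs(cv2.resize(c,None,fx=2,fy=2),alpha=1.5))
hsv=cv2.cvtColor(p,cv2.COLOR_BGR2HSV); m=((hsv[...,0]<6)|(hsv[...,0]>174))&(hsv[...,1]>150)&(hsv[...,2]>60)
n,l,st,ce=cv2.connectedComponentsWithStats(m.astype(np.uint8))
for i in range(1,n):
    if st[i,4]>300:
        v,u=np.nonzero(l==i); q=np.array([onplane(a,b,28,K,T)[:2] for a,b in zip(u,v)],np.float32); print(st[i],cv2.minAreaRect(q),np.median(W[l==i],0).round(1))
```

```text
tool [480.7 -22.4 249.5] yaw 81.39 F [-0.   0.3  1. ] w 42.1 t 11.35
shift [ -0.6   0.4 162.5] turn 0.02
[-0.21  0.3   1.71  0.    1.13 -0.06]
[ 315  101   19  128 2284] ((485.44708251953125, -6.30694580078125), (136.3954620361328, 18.37337875366211), 81.03153228759766) [4.86e+02 3.00e-01 2.76e+01]
```

View pics/w2b.png

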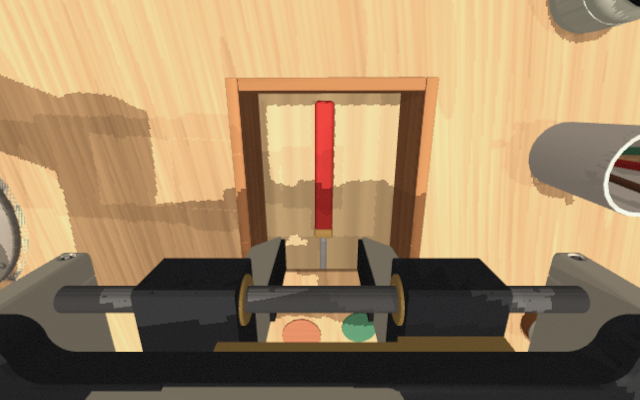

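Emit:
carry_out(deltas=[[[0,0,5,0],[-0.5,0.5,18,0],[-1,1,38,0],[-1,1.5,60,0],[-1,1.5,82,0],[-1,1.5,104,0],[-1,1.5,124,0],[-1,1.5,140,0],[-1,1.5,150,0],[-1,1.5,156,0],[-1,1.5,159,0],[-1,1.5,160.5,0],[-1,1.5,161.5,0],[-1,1.5,162,0],[-1,1.5,162,0]]])

```text
time: 12.95
tool_pos: [482.4, -24.2, 88.0]
tcp_rot: [3.141, -0.0, 1.419]
contact_force: [0.1, 0.6, 1.3]
grip_width: 41.7
```

Emit:
carry_out(deltas=[[[0,0,0,0],[0,0,0,0],[0,0,0,0],[0,0,0,0],[0,0,0,0],[0,0,0,0]]], fingers=0)

```text
time: 13.55
tool_pos: [482.3, -24.2, 87.8]
tcp_rot: [3.141, -0.0, 1.419]
contact_force: [-0.3, 0.3, 0.8]
grip_width: 19.6
```

Emit:
carry_out(deltas=[[[0,0,-0.5,0],[0,0,-2,0],[0,0,-5,0],[0,0,-9,0],[0,0,-14,0],[0,0,-19,0],[0,0,-23,0],[0,0,-25,0],[0,0,-25,0]]])

```text
time: 14.45
tool_pos: [482.4, -24.2, 113.1]
tcp_rot: [3.141, -0.0, 1.419]
contact_force: [-0.5, 0.4, -2.3]
grip_width: 19.4
```

```bash
cat >> h.py <<'E'
def red():
    "red handle from wrist+top+side depth: points along box y axis"
    for n in('wrist','top','side'):
        p,d,K,T=snap(n,'r_'+n); W=world(d,K,T); hsv=cv2.cvtColor(p,cv2.COLOR_BGR2HSV)
        m=((hsv[...,0]<6)|(hsv[...,0]>174))&(hsv[...,1]>150)&(hsv[...,2]>50)&(d>0)
        k,l,st,ce=cv2.connectedComponentsWithStats(m.astype(np.uint8))
        for i in range(1,k):
            w=W[l==i]; c=np.median(w,0)
            if st[i,4]>60 and 400<c[0]<560 and -70<c[1]<250 and c[2]>8:
                yb=(w[:,:2]-[476.6,-96.5])@[.144,.99]
                h=np.polyfit(yb,w[:,2],1); print(n,st[i,4],c.round(1),'boxy',np.percentile(yb,[2,98]).round(1),'tilt deg',np.degrees(np.arctan(h[0])).round(1),'z at y=75,end',np.polyval(h,[75,np.percentile(yb,98)]).round(1))
E
python3 - <<'E'
from h import *
need(482,-24,120); red()
E
```

```text
tool [482.4 -24.2 113.1] yaw 81.32 F [-0.5  0.4 -2.3] w 19.4 t 14.45
shift [ 0.1 -0.4 -6.9] 
wrist 6844 [488.2  16.7  53. ] boxy [ 56.4 157.3] tilt deg 0.1 z at y=75,end [52.8 53. ]
wrist 544 [475.4 -68.2  52.7] boxy [21.3 34.2] tilt deg 2.2 z at y=75,end [54.4 52.8]
side 102 [474.6 -46.6  51.7] boxy [25.7 77.5] tilt deg -2.4 z at y=75,end [50.9 50.8]
```

Emit:
carry_out(deltas=[[[0,0,-2,0],[0,0,-6,0],[0,0,-12,0],[0,0,-18,0],[0,0,-23,0],[0,0,-26,0],[0,0,-29,0],[0,0,-32,0],[0,0,-35,0],[0,0,-38,0],[0,0,-41,0],[0,0,-44,0],[0,0,-46,0],[0,0,-46,0]]])

```text
time: 16.0
tool_pos: [482.2, -24.1, 158.8]
tcp_rot: [-3.142, -0.0, 1.419]
contact_force: [-0.9, -0.8, -3.3]
grip_width: 19.1
```

Run:
```python
from h import *
need(482,-24,120); red()
```

```text
tool [482.2 -24.1 158.8] yaw 81.31 F [-0.9 -0.8 -3.3] w 19.1 t 16.0
shift [ 0.1 -0.2 38.8] 
wrist 7153 [488.3  20.4 105.2] boxy [ 54.9 158.1] tilt deg 8.1 z at y=75,end [ 99.  110.9]
side 108 [474.8 -48.9  94.6] boxy [24.  76.6] tilt deg 8.9 z at y=75,end [98.1 98.4]
```

Emit:
carry_out(deltas=[[[0,0,-2,0],[0,0,-5,0],[0,0,-8,0],[0,0,-11,0],[0,0,-14,0],[0,0,-17,0],[0,0,-20,0],[0,0,-23,0],[0,0,-25,0],[0,0,-25,0]]])

```text
time: 17.15
tool_pos: [482.4, -24.0, 184.1]
tcp_rot: [3.141, -0.0, 1.419]
contact_force: [0.3, 1.6, -2.3]
grip_width: 19.0
```

Run:
```python
from h import *
need(482,-24,120); red()
p=np.load('r_side.npz')['p']; w=np.load('r_wrist.npz')['p']
cv2.imwrite('pics/s3.png',np.hstack([cv2.resize(p[170:310,220:380],(457,400)),cv2.resize(w,(340,400))]))
```

```text
tool [482.4 -24.  184.1] yaw 81.31 F [ 0.3  1.6 -2.3] w 19.0 t 17.15
shift [-0.1 -0.4 64.1] 
wrist 7588 [488.9  26.1 146.8] boxy [ 49.9 156.4] tilt deg 23.2 z at y=75,end [125.2 160.1]
side 115 [475.9 -45.5 111.4] boxy [29.4 77.8] tilt deg 25.5 z at y=75,end [123.1 124.4]
```

View pics/s3.png

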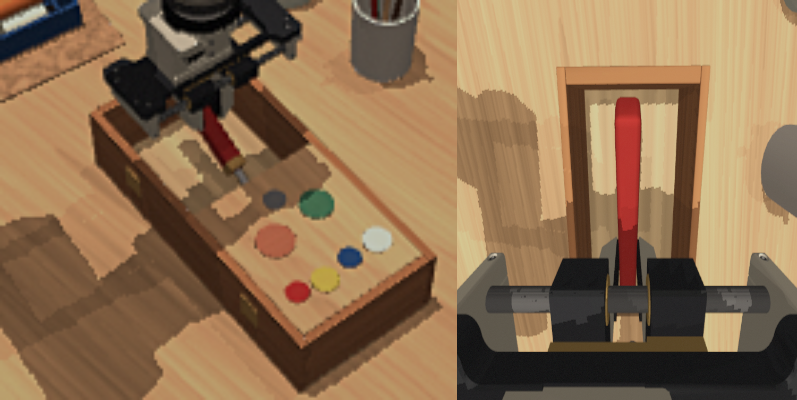

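Emit:
carry_out(deltas=[[[1,0,-0.5,0],[4,0,-2,0],[9,0,-5,0],[15,0,-8,0],[22,0,-11.5,0],[29,0,-15,0],[36,0,-18.5,0],[43,0,-22,0],[50,0,-26,0],[57,0,-30,0],[63,0,-33,0],[67,0,-35,0],[70,0,-37,0],[70,0,-37,0]]])

```text
time: 18.7
tool_pos: [492.9, 45.3, 220.9]
tcp_rot: [3.141, -0.0, 1.42]
contact_force: [0.1, 0.5, -2.0]
grip_width: 19.5
```

Run:
```python
from h import *
need(482,-24,120); red()
```

```text
tool [492.9  45.3 220.9] yaw 81.34 F [ 0.1  0.5 -2. ] w 19.5 t 18.7
shift [-70.2  -0.4 100.9] 
wrist 7582 [499.4  95.2 181.1] boxy [120.8 227. ] tilt deg 21.2 z at y=75,end [134.5 193.6]
side 131 [484.5  23.2 147.2] boxy [ 97.2 152.7] tilt deg 8.2 z at y=75,end [140.1 151.3]
```

Emit:
carry_out(deltas=[[[1,0,0,0],[4,0,-1,0],[9,0,-2.5,0],[15,0,-4.5,0],[22,0,-7,0],[29,0,-10,0],[36,0,-13,0],[43,0,-16,0],[50,0,-19,0],[57,0,-22,0],[63,0,-25,0],[68,0,-27,0],[70,0,-28,0],[70,0,-28,0]]])

```text
time: 20.25
tool_pos: [503.4, 114.4, 248.8]
tcp_rot: [3.141, -0.0, 1.42]
contact_force: [0.1, 0.0, -1.4]
grip_width: 19.0
```

Run:
```python
from h import *
need(482,-24,120); red()
p=np.load('r_side.npz')['p'];t=np.load('r_top.npz')['p']
cv2.imwrite('pics/s4.png',np.hstack([cv2.resize(p[150:290,200:360],(457,400)),cv2.convertScaleAbs(cv2.resize(t[170:290,240:340],(333,400)),alpha=1.5)]))
```

```text
tool [503.4 114.4 248.8] yaw 81.34 F [ 0.1  0.  -1.4] w 19.0 t 20.25
shift [-140.1   -0.3  128.8] 
wrist 7575 [509.9 163.9 208.5] boxy [190.9 297.1] tilt deg 21.1 z at y=75,end [135.3 221. ]
side 108 [497.5  94.4 178.6] boxy [166.9 223.6] tilt deg 21.8 z at y=75,end [131.6 191.1]
```

View pics/s4.png

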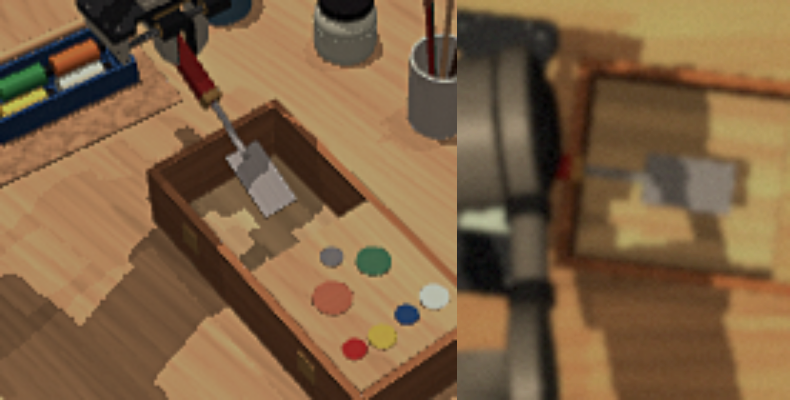

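Emit:
carry_out(deltas=[[[0,0,-2,0],[1,0,-7,0],[2,0,-15,0],[2,0,-26,0],[2,0,-38,0],[2,0,-50,0],[0,0,-62,0],[-5,0,-74,0],[-14,0,-86,0],[-26,0,-96,0],[-38,0,-104,0],[-50,0,-108,0],[-62,0,-110,0],[-74,0,-110,0],[-84,0,-110,0],[-92,0,-110,0],[-97,0,-110,0],[-100,0,-110,0],[-100,0,-110,0],[-100,0,-110,0]]])

```text
time: 22.4
tool_pos: [488.3, 15.6, 358.7]
tcp_rot: [-3.142, -0.0, 1.42]
contact_force: [-0.2, -0.1, -0.9]
grip_width: 19.1
```

Emit:
carry_out(deltas=[[[0,0,0,0],[0,0,0,0],[0,0,0,0],[0,0,0,0],[0,0,0,0],[0,0,0,0],[0,0,0,0],[0,0,0,0]]])

```text
time: 23.2
tool_pos: [488.3, 15.3, 358.7]
tcp_rot: [3.142, -0.0, 1.419]
contact_force: [-1.2, 0.1, -1.7]
grip_width: 19.3
```

Run:
```python
from h import *
need(482,-24,120); red(); print(abs(bot.get_obs()['dq']).max())
s=np.load('r_side.npz');p=s['p'];d=s['d'];t=np.load('r_top.npz')
cv2.imwrite('pics/s5.png',np.vstack([cv2.resize(p[80:330,120:480],(720,500))]))
# caddy on mat (top view) and lowest steel part
W=world(t['d'],t['K'],t['T']); hsv=cv2.cvtColor(t['p'],cv2.COLOR_BGR2HSV)
m=(abs(hsv[...,0].astype(int)-112)<12)&(hsv[...,1]>120)&(W[...,2]<112)&(W[...,2]>15); m[:160]=0;m[310:]=0;m[:,:140]=0;m[:,250:]=0
print('caddy',m.sum(),cv2.minAreaRect(W[m][:,:2].astype(np.float32)))
x=(W-[476.6,-96.5,0])[...,:2]@np.array([[.99,.144],[-.144,.99]])
for k in ('r_top','r_side'):
    a=np.load(k+'.npz'); V=world(a['d'],a['K'],a['T']); L=(V-[476.6,-96.5,0])[...,:2]@np.array([[.99,.144],[-.144,.99]])
    q=(abs(L[...,0]+7)<35)&(L[...,1]>-180)&(L[...,1]<60)&(V[...,2]>95)&(V[...,2]<330); print(k,q.sum(),'minz',np.percentile(V[q][:,2],[0,2,50]).round(1),'boxy',np.percentile(L[q][:,1],[2,98]).round(1))
```

```text
tool [488.3  15.3 358.7] yaw 81.31 F [-1.2  0.1 -1.7] w 19.3 t 23.2
shift [-39.8  -0.3 238.7] 
wrist 7564 [494.7  64.9 318.5] boxy [ 90.6 196.7] tilt deg 20.9 z at y=75,end [284.4 330.9]
side 130 [481.6  -5.7 288.1] boxy [ 66.6 122.5] tilt deg 22.3 z at y=75,end [281.8 301.3]
0.0016005230370559915
caddy 426 ((522.151123046875, 301.05743408203125), (78.53313446044922, 292.0574951171875), 78.17569732666016)
r_top 520 minz [ 96.1 205.8 223.5] boxy [-53.6  35.5]
r_side 473 minz [ 95.4 205.4 224.4] boxy [-56.4  57.5]
```

View pics/s5.png

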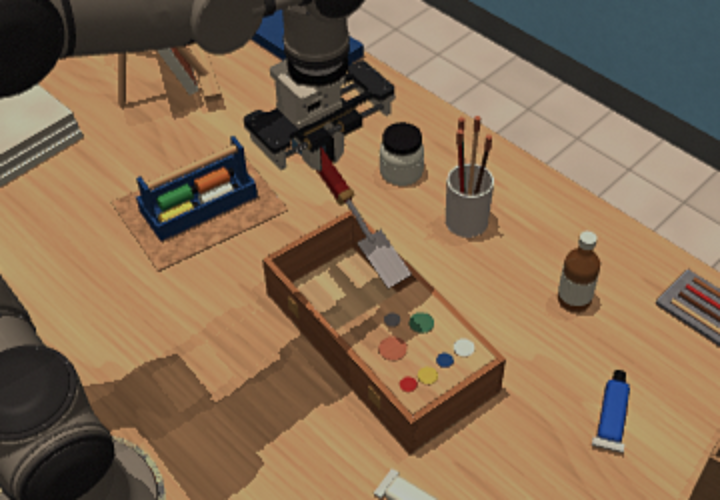

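```bash
python3 -c "
from plant import bot
print(bot.close_job())"
```

```text
the job is handed in; nothing more can be done
None
```

I moved the caddy to the mat and drew the spatula out of the box. I handed the job in at about 23 s of the 59 s allowed.

- **Caddy:** I lifted it by its bar and lowered it to light contact on the mat, with about 1.5 N upward at the wrist, then let go. It stands upright, and the gripper was within about 1 mm of the measured mat centre at release. A last measurement of the caddy's position failed because the colour mask also caught the mug. I confirmed the placing by eye in the last side picture, where it stands in the middle of the mat.
- **Spatula:** I gripped the top few millimetres of the handle, because the gripper's body could not go lower into the box. The arm can't tilt the tool, so the spatula tilted about 24° by pivoting in the fingers against the palette board's edge. I then drew it out slantwise. The wrist force readings stayed at a few newtons throughout.
- **Final state:** The gripper still holds the spatula (opening about 19 mm) over the +y end of the box, tilted about 21°, and the joint speeds are near zero. The lowest point of the blade measures about 205 mm above the table, against the 136 mm needed. Two views gave isolated minimum readings of 95–96 mm; I took these as mixed depth pixels at edges. The picture shows the spatula clear of everything.
- **Other things:** The box, bottle, pot, jar and loose tubes look undisturbed in the last picture. The mug is out of view there, but the gripper never worked near it.

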